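# Third hand: hold a sensor can in the sprung V-stop

### The arm

A 6-joint arm with a two-finger parallel gripper is mounted at the origin on the work surface. World frame = base frame: x ahead of the robot, y to its left, z up, the work surface at z = 0. Lengths are in mm, angles in rad, forces in N, time in s.
With the tool pointing down it reaches from about 250 to 775 mm from the base axis. Payload 8.9 kg.
Tool frame: the origin (TCP) lies at the very end of the fingers, on their centre line; the grasp point (between the pads) lies 19 mm behind it (bot.grasp_offset is the distance from the TCP to the grasp point, in mm); z points along the fingers, y is the line along which they close (so a half turn about z gives the same grasp; the last joint's range is limited). The gripper opens to 85 mm and grips with 20 to 120 N. Pads are 22 mm wide; open, the fingers measure 114 mm over their backs; the gripper's body (76 mm by 85 mm) begins 54 mm behind the grasp point. The pads swing forward as they close: fully open they stand 13 mm farther back than shut.
Start: joints at [-1.431, 0.291, -0.153, 1.127, 0, 1.431], TCP at [144.483, -504.726, 231.305] pointing down, gripper open.
Joint ranges: [-2.52, 2.52], [-0.91, 1.74], [-1.3, 1.37], [-1.96, 2.02], [-1.52, 1.47], [-3.14, 3.14]. Speed limits (rad/s): [2.22, 2.22, 2.79, 3.14, 3.14, 3.14].

### API

Orientations are given as a unit quaternion [w, x, y, z].
In Python, from bench import bot gives the robot as it stands. Calls block until the motion is done:
- bot.goto(position, orientation): joint-space move of the TCP to a pose.
- bot.movel(position, ori=None, rate=150): straight line of the TCP; ori=None keeps the orientation; rate is the mean speed in mm/s.
- bot.set_joints(angles): joint-space move.
- bot.gripper_to(opening, f_grip=None): finger opening in mm; f_grip is the grip in N (None keeps the last); returns when the fingers have stopped.
- bot.dwell(seconds).
- bot.inverse_kinematics(position, orientation): joint angles nearest the present ones, or None.
- bot.state(): the state.
- bot.snapshot(name): name is "side" or "top" or "wrist"; returns a dict with "img" (384x512x3 uint8, red, green, blue), "z_map" (384x512 float32, mm along the optical axis (not along the pixel's ray), 0 where there is no reading), "mtx" (3x3 intrinsics, pixels), "distortion" ([k1, k2, p1, p2, k3] as OpenCV has them; the pictures are not rectified), "rvec" (rotation vector, rad) and "tvec" (3), from world to camera coordinates, as OpenCV has them. Camera axes: x right, y down, z forward; pixel columns grow to the right and rows downward; lengths in mm; the calibration is good to about 2 mm. A picture is of the moment at which its call begins.
A pose or a line that the arm cannot do raises bot.PlanningError and nothing moves.
- bot.hand_in(): hands the job in; it is judged then, once.
The state is a dict: "clock": time; "joint_positions": joint angles; "joint_vel": joint speeds; "effort": joint torques, N m; "eef_pos": TCP position; "ee_rot": TCP orientation; "contact_force": force on the tool from outside, world axes, zero at the start; "ft_torque": the same for the moment, N m; "opening": finger opening in mm; "finger_force": force on a finger pad.
Only numpy, scipy, OpenCV 4.12 (cv2) and the standard library are available. Lean on these libraries where they do the work, as an engineer would, in place of code of your own. Each camera call takes 0.05 s, during which the arm holds its last target. There are 200 camera calls.

### The job

Pick up the sealed sensor can by its grey neck, stand it upright on the bed of the assembly jig with its brass socket pointing straight away from the V-stop, and push it squarely into the V with a steady force of about 12 newtons, never above 20, so that I can fasten it. Hold it there steadily for at least two seconds and finish your program still gripping and pressing; only the can may touch the jig, and leave the other things on the bench where they are.

Things in the scene. Friction and masses are not known exactly. Their poses are not given: they have to be found in the camera images.
- can: Sealed sensor can, loose, about 350 g, upright: black cylinder 60 mm in diameter, 70 mm tall, with a yellow band, topped by a plain grey neck 36 mm in diameter and 45 mm tall (total 115 mm). A brass socket 13 mm thick sticks out sideways, 42 mm up, its end 46 mm from the can's axis. Origin: centre of the underside; z up; the socket points along its own -x.
- can_neck (a point): Point on the can's axis in the neck, 95 mm above the can's underside: the place to grip (the neck reaches from 70 to 115 mm).
- can_socket (a point): Outer end of the brass socket: 46 mm from the can's axis, along the can's -x, 42 mm above its underside.
- jig: Fixed assembly jig: aluminium bed 220 x 120 mm, 12 mm thick, dark steel post 62 mm high at its far end, sprung V-stop before it. Origin: on the bench (bed top 12 mm above) under the axis of a can just touching both V faces, springs relaxed. Own +x = push direction, towards V and post; z up. Bed spans x -90 to +130, y -60 to +60 mm; a can at x = -40 stands on the bed clear of the V.
- vstop_seat (a point): Moves with the V-stop: point on the bed's top where the axis of a can touching both V faces stands. Axes as the jig's. The V is two upright white faces at 120 degrees, opening to the jig's -x, within 40 mm either side of the middle, backed by an aluminium block; all 64 mm high over the bed, so fingers on the can's neck (above 70 mm) pass over it.
- vstop (a joint): How far the V-stop is pushed back along the jig's +x, in m: 0 relaxed, end of travel 0.030. The springs give 1 mm per newton from zero, without preload (12 N = 0.012). Bed and V faces are polished and slippery (friction about 0.2): the can sliding on the bed adds about a newton to the force that the arm feels, more if it is pressed down hard, which also drags at its foot.
- pot: Bystander: empty open black plastic pot, 64 mm in diameter, 55 mm tall, without neck or socket. Origin: centre of its underside. Leave it alone.
- spool: Bystander: metal wire spool standing upright, 56 mm in diameter, 42 mm tall. Origin: centre of its underside. Leave it alone.
- multimeter: Bystander: yellow handheld multimeter lying on its back, 170 x 85 x 47 mm, long along its own x. Origin: centre of its underside. Leave it alone.
There are look-alikes about, which are no part of the job. What is shaped like the can but pink is not meant.

How it is judged:
By the outcome, as a careful person would: the job done as asked, in the order asked, and still so for the second after the job is handed in, while the arm keeps its last pose, push and grip.
It also fails if it takes over 51 s, if anything falls off the work surface, if the arm or the gripper's body presses on something with over 40 N, if the wrist force passes 120 N, or if a joint passes its speed limit or range.

## Working session

There is one attempt and no reset: what is moved stays moved. The work goes in short steps, each a Python script; the robot and the scene stay as the last script left them, time stands still between calls to the robot, and variables do not carry over. Pictures are saved under pics/ and viewed, at most 10 in all, crops included, and the job is handed in when it is done.

```bash
ls; mkdir -p pics; cat > h.py <<'E'
import numpy as np, cv2
from bench import bot
def snap(n):
    s=bot.snapshot(n); s['n']=n; return s
def save(s,name): cv2.imwrite('pics/'+name,s['img'][:,:,::-1])
def cloud(s):
    h,w=s['z_map'].shape
    u,v=np.meshgrid(np.arange(w),np.arange(h))
    p=cv2.undistortPointsIter if 0 else None
    q=cv2.undistortPoints(np.stack([u,v],-1).reshape(-1,1,2).astype(np.float64),np.array(s['mtx']),np.array(s['distortion'])).reshape(h,w,2)
    z=s['z_map'].astype(float)
    c=np.dstack([q[...,0]*z,q[...,1]*z,z])
    R=cv2.Rodrigues(np.array(s['rvec'],float))[0]
    W=(c-np.array(s['tvec'],float).ravel())@R
    W[z<=0]=np.nan
    return W
E
python3 - <<'E'
from h import *
import pickle
S=[snap(n) for n in('top','side')]
pickle.dump(S,open('s0.pkl','wb'))
cv2.imwrite('pics/a.png',cv2.resize(S[0]['img'][:,:,::-1],(800,600),interpolation=cv2.INTER_CUBIC))
cv2.imwrite('pics/b.png',cv2.resize(S[1]['img'][:,:,::-1],(800,600),interpolation=cv2.INTER_CUBIC))
for s in S: print(s['mtx'],s['distortion'],s['rvec'],s['tvec'])
print(bot.state())
E
```

```text
pics
[[456.24355524   0.         257.54776368]
 [  0.         456.24355524 194.97298244]
 [  0.           0.           1.        ]] [-0.13718503  0.          0.          0.          0.        ] [ 2.18169819 -2.19907195  0.07021038] [  38.25874654  617.19748921 1036.47571174]
[[439.45497047   0.         254.45907308]
 [  0.         439.45497047 197.9422439 ]
 [  0.           0.           1.        ]] [-0.05838833  0.          0.          0.          0.        ] [ 0.48535311 -2.6812604   1.19517071] [ 602.5623657   205.92836407 1028.30608419]
{'clock': 0.1, 'joint_positions': array([-1.43127617e+00,  2.91223257e-01, -1.54011564e-01,  1.12671823e+00,
        7.60662633e-06,  1.43149840e+00]), 'joint_vel': array([ 0.00011752, -0.00053697,  0.00073111, -0.00220895, -0.00175045,
       -0.00012343]), 'effort': array([ 8.25962452e-04, -5.37978458e+01,  3.31917500e+01,  9.20762453e-03,
       -2.43888526e-04,  6.22608269e-06]), 'eef_pos': array([ 144.44405452, -504.34340684,  230.8047594 ]), 'ee_rot': array([-5.78364833e-04,  9.90298122e-01,  1.38957889e-01,  3.73904710e-06]), 'contact_force': array([-0.75368298,  0.20166128,  0.11925703]), 'ft_torque': array([-0.03193461, -0.06664874,  0.08315921]), 'finger_force': 0.0, 'opening': 85.76343473633327}
```

View pics/a.png

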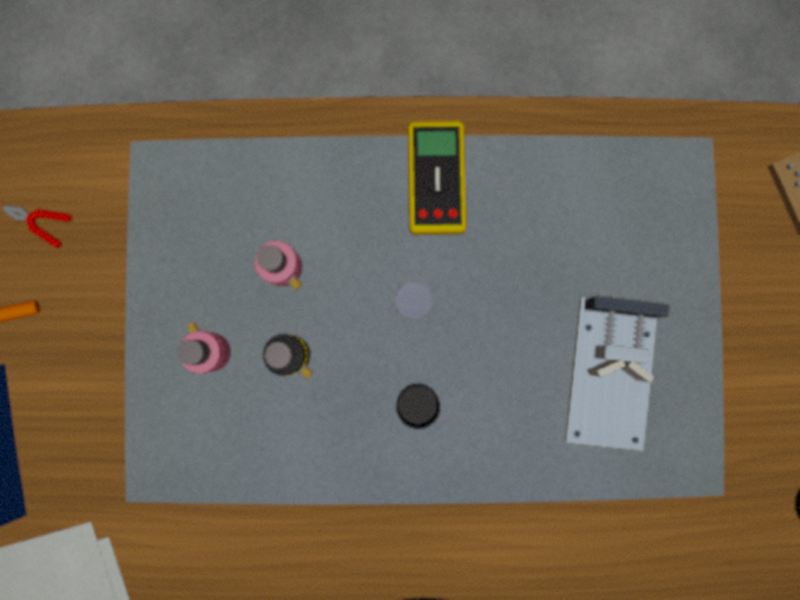

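View pics/b.png

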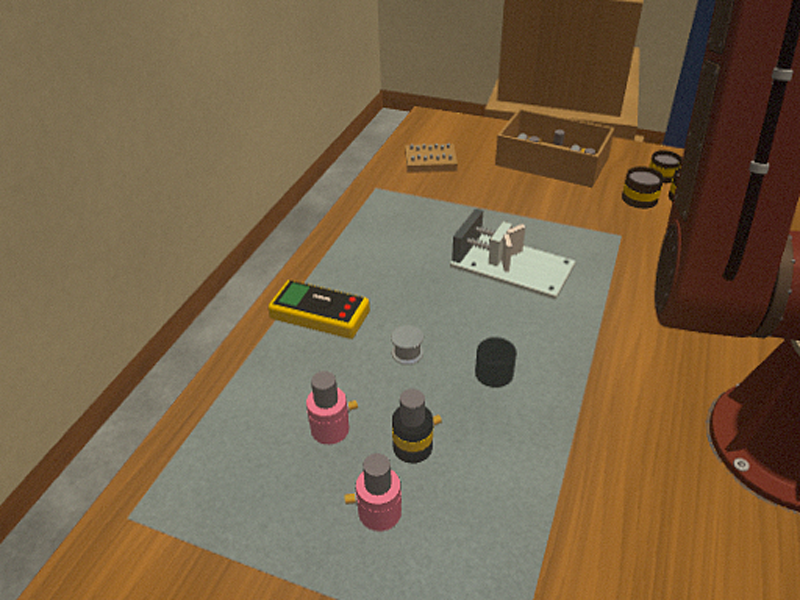

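The top view shows the black can at about (285,355), with its brass socket at (306,372). The jig bed has corners at about (567,443), (643,450) and (583,297), and the V opens towards the bottom of the image. The pink look-alikes are at (278,262) and (203,352), and the pot is at (418,405). The side view shows the can at (412,425) and the jig at (515,255).

```bash
cat > m.py <<'E'
from h import *
import pickle
from scipy import ndimage
S=pickle.load(open('s0.pkl','rb'))
C=[cloud(s) for s in S]
k=800/512
def at(i,u,v): return C[i][int(round(v/k)),int(round(u/k))].round(1)
for n,u,v in[('can',285,355),('bed',600,420),('pot',418,405),('spool',414,300),('sock',306,372),('mm',436,150),('p1',272,260),('p2',195,352)]: print(n,at(0,u,v))
print('side can neck top',at(1,412,396),'body',at(1,412,430),'sock',at(1,436,420),'bed',at(1,530,278))
P=[c.reshape(-1,3) for c in C]
I=[s['img'].reshape(-1,3).astype(int) for s in S]
c0=at(0,285,355)[:2]
for i in range(2):
    p=P[i]; near=np.hypot(*(p[:,:2]-c0).T)<70
    for a,b in[(110,125),(72,108),(20,68)]:
        m=near&(p[:,2]>a)&(p[:,2]<b); q=p[m]
        if len(q)>5:
            f=lambda t:np.hypot(*(q[:,:2]-t[:2]).T)-t[2]
            from scipy.optimize import least_squares
            r=least_squares(f,[*c0,20],loss='soft_l1').x
            print(i,a,b,len(q),q.mean(0).round(1),q.min(0).round(1),q.max(0).round(1),'circ',r.round(1))
    h=cv2.cvtColor(S[i]['img'],cv2.COLOR_RGB2HSV).reshape(-1,3).astype(int)
    br=near&(h[:,0]>12)&(h[:,0]<32)&(h[:,1]>110)&(h[:,2]>70)
    print('brass/yellow',i); 
    for pp,rgb in zip(p[br],I[i][br]): 
        if abs(pp[2]-42)<12 : print(pp.round(0),rgb,end=';')
    print()
# jig
for i in range(2):
    b0=at(0,600,420); p=P[i]
    m=(np.hypot(*(p[:,:2]-b0[:2]).T)<260)&(p[:,2]>7)&(p[:,2]<18)&(I[i].min(1)>140)
    M=m.reshape(384,512); l,n=ndimage.label(M); sz=ndimage.sum(M,l,range(1,n+1)); M=l==1+np.argmax(sz)
    q=C[i][M]; print('bed',i,len(q),np.median(q[:,2]),cv2.minAreaRect(q[:,:2].astype(np.float32)))
    print(cv2.boxPoints(cv2.minAreaRect(q[:,:2].astype(np.float32))).round(1))
    m=(np.hypot(*(p[:,:2]-b0[:2]).T)<260)&(p[:,2]>50)&(p[:,2]<90)
    q=p[m]; w=I[i][m]
    print('tall',len(q)); 
    d=w.max(1)<90; print('post',d.sum(),cv2.minAreaRect(q[d][:,:2].astype(np.float32)), np.median(q[d][:,2]))
    d=~d; print('vstop',d.sum(),np.median(q[d][:,2]),q[d].min(0),q[d].max(0))
E
python3 m.py
```

```text
can [545.2 193.1 114.2]
bed [ 441.7 -262.     9.5]
pot [468.5  10.1   4. ]
spool [622.7  16.5  40.9]
sock [520.  172.1  50.2]
mm [846.1 -18.2  37.6]
p1 [675.  211.1 111.3]
p2 [549.9 315.  115.6]
side can neck top [544.9 197.5 114.6] body [535.8 222.8  71.3] sock [515.5 177.4  48.3] bed [ 465.5 -238.2   15.3]
0 110 125 209 [546.6 202.5 114.9] [530.5 186.1 110.3] [564.2 219.2 119. ] circ [546.7 202.7  12.2]
0 72 108 76 [545.7 193.8  83.4] [520.9 179.8  72. ] [569.2 228.8 106.3] circ [545.9 207.8  21.8]
0 20 68 161 [541.4 183.4  53.3] [513.  166.   20.7] [576.4 229.9  68. ] circ [544.8 200.9  28.5]
brass/yellow 0
[569. 183.  50.] [81 77 45];[567. 181.  53.] [90 82 35];[565. 179.  49.] [97 91 21];[563. 178.  53.] [86 81  0];[563. 178.  39.] [84 77 20];[558. 176.  52.] [77 68  0];[558. 175.  42.] [79 68 12];[556. 175.  46.] [88 79  0];[556. 174.  34.] [75 67 20];[554. 174.  52.] [80 71 14];[551. 173.  39.] [72 58  0];[549. 173.  43.] [78 67  6];[547. 173.  43.] [76 64  4];[545. 173.  45.] [73 60 12];[542. 173.  42.] [75 63 10];[540. 174.  51.] [80 71  6];[540. 174.  32.] [83 70  0];[538. 
[... 7352 characters left out ...]
 1128
post 475 ((545.8602294921875, -170.87118530273438), (121.86722564697266, 369.9251708984375), 12.830183029174805) 73.40151764543505
vstop 653 74.94731631632919 [ 443.59079392 -350.16295928   50.04277357] [624.4547905   -3.94117653  82.05724222]
bed 1 1154 13.505693436257243 ((510.24127197265625, -281.8976135253906), (127.4112319946289, 219.75091552734375), 82.42280578613281)
[[ 392.9 -330.6]
 [ 610.8 -359.5]
 [ 627.6 -233.2]
 [ 409.7 -204.3]]
tall 649
post 256 ((545.2606811523438, -169.23753356933594), (110.79945373535156, 375.822265625), 15.247873306274414) 66.89153359834204
vstop 393 69.74620271821554 [ 443.36664621 -347.14157556   50.05282504] [623.14868322  -6.74748469  80.31934409]
```

```bash
cat >> h.py <<'E'
def down(a):
    "tool down, closing line (tool y) at world angle a (deg); a and a+180 same grasp"
    # tool x at angle t, y at t-90
    t=np.radians(a+90)/2
    return np.array([0,np.cos(t),np.sin(t),0])
def best(p,a):
    c=[]
    for k in(0,180):
        q=down(a+k); j=bot.inverse_kinematics(p,q)
        if j is not None: c.append((abs(j[5]),k,j,q))
    c.sort(key=lambda x:x[0]); print([(x[1],np.round(x[2],2)) for x in c]); return c
E
python3 - <<'E'
from h import *
import pickle
c=best([440,-274,330],-7); best([440,-274,88],-7); best([545,202,330],45); best([545,202,78],45)
bot.goto([440,-274,330],c[0][3]); a=snap('wrist')
print(bot.state()['clock'],bot.state()['contact_force'])
c=best([520,175,330],45)
k=[x for x in c if x[1]==c[0][1]][0]
bot.goto([520,175,330],k[3]); b=snap('wrist')
print(bot.state()['clock'])
pickle.dump([a,b],open('s1.pkl','wb'))
cv2.imwrite('pics/c.png',np.hstack([cv2.resize(x['img'][:,:,::-1],(400,300),interpolation=cv2.INTER_AREA) for x in(a,b)]))
E
```

```text
[(0, array([-0.7 ,  0.24,  0.04,  1.37,  0.  ,  0.99])), (180, array([-0.7 ,  0.24,  0.04,  1.37,  0.  , -2.15]))]
[(0, array([-0.7 ,  0.41, -0.39,  0.77,  0.  ,  0.99])), (180, array([-0.7 ,  0.41, -0.39,  0.77,  0.  , -2.15]))]
[(0, array([0.23, 0.37, 0.22, 1.42, 0.  , 1.01])), (180, array([ 0.23,  0.37,  0.22,  1.42,  0.  , -2.13]))]
[(0, array([ 0.23,  0.52, -0.23,  0.82,  0.  ,  1.01])), (180, array([ 0.23,  0.52, -0.23,  0.82,  0.  , -2.13]))]
1.5917 [0.55722408 0.46499452 0.17573765]
[(0, array([0.19, 0.31, 0.13, 1.39, 0.  , 0.98])), (180, array([ 0.19,  0.31,  0.13,  1.39,  0.  , -2.16]))]
3.3083
```

View pics/c.png

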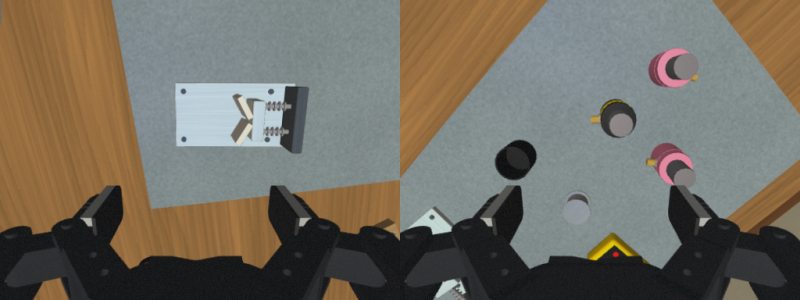

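The left wrist picture shows the jig with its bed corners at about (176,83) and (176,147). The V opens to the left and the post is at (295,120). The right picture shows the can's neck top at about (621,124) and its brass socket at (596,119).

```bash
cat >> h.py <<'E'
def ray(s,uv,z):
    q=cv2.undistortPoints(np.asarray(uv,float).reshape(-1,1,2),np.array(s['mtx']),np.array(s['distortion'])).reshape(-1,2)
    R=cv2.Rodrigues(np.array(s['rvec'],float))[0]; o=-R.T@np.array(s['tvec'],float).ravel()
    d=np.c_[q,np.ones(len(q))]@R
    return o+d*((z-o[2])/d[:,2])[:,None]
def big(M):
    from scipy import ndimage
    l,n=ndimage.label(M); return l==1+np.argmax(ndimage.sum(M,l,range(1,n+1)))
E
cat > m2.py <<'E'
from h import *
import pickle
T=pickle.load(open('s0.pkl','rb'))[0]; a,b=pickle.load(open('s1.pkl','rb'))
def bed(s,approx):
    C=cloud(s); m=(np.abs(C[...,2]-12)<6)&(np.hypot(C[...,0]-510,C[...,1]+281)<145)&(s['img'].min(2)>130)
    M=big(m).astype(np.uint8); print('bed z',np.median(C[M>0][:,2]))
    c=max(cv2.findContours(M,cv2.RETR_EXTERNAL,cv2.CHAIN_APPROX_NONE)[0],key=cv2.contourArea).reshape(-1,2)
    p=ray(s,c,12)[:,:2]; ctr=np.array([510.5,-281.]); t=np.radians(-7)
    for _ in range(3):
        ex=np.array([np.cos(t),np.sin(t)]); ey=np.array([-ex[1],ex[0]])
        l=(p-ctr)@np.c_[ex,ey]
        f=lambda m:np.polyfit(l[m,0],l[m,1],1)
        A=f((np.abs(l[:,1]-60)<5)&(np.abs(l[:,0])<95)); B=f((np.abs(l[:,1]+60)<5)&(np.abs(l[:,0])<95))
        m=(np.abs(l[:,0]+110)<5)&(np.abs(l[:,1])<50); x0=np.median(l[m,0])
        t+=np.arctan((A[0]+B[0])/2); ctr=ctr+ey*(A[1]+B[1])/2+ex*(x0+110)
    print('slopes',A,B,x0,'ang',np.degrees(t),'origin',ctr-20*ex)
    # V faces: white points at z 70..80
    q=C[(C[...,2]>45)&(C[...,2]<85)&(np.hypot(C[...,0]-510,C[...,1]+281)<100)]
    L=(q[:,:2]-(ctr-20*ex))@np.c_[ex,ey]; L=np.c_[L,q[:,2]]
    m=L[:,0]<70
    for lo in range(-45,45,10):
        k=m&(L[:,1]>=lo)&(L[:,1]<lo+10)
        if k.any(): print(lo,k.sum(),np.percentile(L[k,0],[2,98]).round(1),np.percentile(L[k,2],90).round(1))
bed(T,0); bed(a,0)
C=cloud(b); Z=C[...,2]; near=np.hypot(C[...,0]-545.5,C[...,1]-202.5)<60
print('neck z',np.median(Z[near&(Z>108)]))
for s in(T,b):
    C=cloud(s); near=np.hypot(C[...,0]-545.5,C[...,1]-202.5)<60
    Z=C[...,2]; M=big(near&(Z>108)).astype(np.uint8)
    c=max(cv2.findContours(M,cv2.RETR_EXTERNAL,cv2.CHAIN_APPROX_NONE)[0],key=cv2.contourArea)
    (u,v),r=cv2.minEnclosingCircle(c); mu=cv2.moments(M,True)
    ax=ray(s,[[u,v],[mu['m10']/mu['m00'],mu['m01']/mu['m00']]],115); print('neck',ax.round(1),r)
    h=cv2.cvtColor(s['img'],cv2.COLOR_RGB2HSV).astype(int)
    S=near&(h[...,0]>10)&(h[...,0]<30)&(h[...,1]>90)&(s['img'].max(2)>115)&(Z>30)&(np.hypot(C[...,0]-545,C[...,1]-202)>31)
    S=big(S); v,u=np.nonzero(S); 
    w=ray(s,np.c_[u,v],46)[:,:2]; w3=C[S][:,:2]
    for W in(w,w3):
        d=W.mean(0)-ax[1,:2]; rr=np.hypot(*(W-ax[1,:2]).T)
        print('sock',len(u),W.mean(0).round(1),'ang',np.degrees(np.arctan2(d[1],d[0])).round(1),rr.min().round(1),rr.max().round(1))
# triangulated neck height from top+wrist
E
python3 m2.py
```

```text
bed z 12.302475441168603
slopes [-5.38864167e-03  5.79794246e+01] [ 5.38945774e-03 -5.79788314e+01] -109.98243238431141 ang -6.731856493134477 origin [ 493.80054606 -278.57492696]
-45 11 [11.9 21.4] 78.4
-35 64 [12.5 64.3] 79.0
-25 95 [18.3 69.5] 78.2
-15 80 [25.8 57. ] 77.9
-5 51 [31.4 58.2] 78.9
5 67 [27.7 57.1] 78.5
15 86 [22.5 67.8] 78.3
25 96 [17.  64.8] 77.0
35 26 [13.7 23.3] 77.5
bed z 11.448645154934269
slopes [-4.31002213e-04  5.85963046e+01] [-2.70106141e-04 -5.86199449e+01] -110.02238498093084 ang -7.727809097372906 origin [ 493.06970985 -277.63285364]
-45 33 [12.3 22.3] 76.4
-35 218 [13.3 57. ] 76.2
-25 277 [19.1 69. ] 76.1
-15 242 [24.8 57.5] 76.2
-5 176 [30.2 56.9] 76.0
5 210 [25.1 56.9] 76.3
15 282 [19.4 68.4] 76.2
25 268 [13.4 61.8] 76.4
35 56 [11.7 21.3] 76.0
neck z 408.05834542876767
neck [[546.8 201.8 115. ]
 [546.6 202.5 115. ]] 8.328908920288086
sock 30 [520.5 173.5] ang -132.0 32.2 45.3
sock 30 [520.5 173.3] ang -131.8 32.5 45.2
neck [[773.2  66.3 115. ]
 [792.9 103.6 115. ]] 190.2328643798828
sock 86 [518.7 174.7] ang 165.5 275.6 290.6
sock 86 [518.6 174.8] ang 165.5 275.5 290.3
```

```bash
sed -i 's/near&(Z>108))/near\&(Z>108)\&(Z<125))/; s/near&(Z>108)\])/near\&(Z>108)\&(Z<125)])/' m2.py; python3 m2.py | sed -n '/neck/,$p'
```

```text
neck z 114.39901168240618
neck [[546.8 201.8 115. ]
 [546.6 202.5 115. ]] 8.328908920288086
sock 30 [520.5 173.5] ang -132.0 32.2 45.3
sock 30 [520.5 173.3] ang -131.8 32.5 45.2
neck [[543.4 203.6 115. ]
 [543.5 203.8 115. ]] 15.52431583404541
sock 86 [518.7 174.7] ang -130.5 32.0 44.8
sock 86 [518.6 174.8] ang -130.6 31.9 44.9
```

```bash
python3 - <<'E'
from h import *
q=down(48.8)
bot.goto([544.5,203.2,200],q)
bot.movel([544.5,203.2,74],rate=120)
print(bot.state()['contact_force'].round(2))
bot.gripper_to(30,60)
s=bot.state();print(s['clock'],s['opening'],s['finger_force'],s['contact_force'].round(2),s['eef_pos'].round(1))
bot.movel([544.5,203.2,200],rate=120)
s=bot.state();print(s['clock'],s['opening'],s['finger_force'],s['contact_force'].round(2),s['ft_torque'].round(2),s['eef_pos'].round(1))
ex=np.array([np.cos(np.radians(-7.7)),np.sin(np.radians(-7.7))]); O=np.array([491.8,-277.5])
p=O-45*ex; bot.goto([*p,200],down(-7.7))
s=bot.state();print(s['clock'],s['opening'],s['contact_force'].round(2),s['eef_pos'].round(1),s['ee_rot'].round(4))
import pickle
S=[snap('top'),snap('wrist'),snap('side')]
pickle.dump(S,open('s2.pkl','wb'))
cv2.imwrite('pics/d.png',np.hstack([x['img'][60:,:,::-1][:, (112 if i!=1 else 56):(512 if i!=1 else 456)] for i,x in enumerate(S[1:])]))
cv2.imwrite('pics/e.png',cv2.resize(S[0]['img'][100:340,300:512,::-1],None,fx=2.4,fy=2.4))
E
```

```text
[ 0.72 -0.03  0.08]
5.625 35.09496663136456 59.503392577171326 [-1.87 -0.34  5.62] [544.6 203.2  74.4]
6.825 34.64095150720739 60.10804295539856 [-0.1   0.33 -4.69] [-0.02  0.06 -0.01] [544.  203.1 199.1]
8.5917 34.90221427160322 [-0.63  0.45 -3.44] [ 447.7 -270.8  200. ] [-0.000e+00  7.525e-01  6.586e-01  2.000e-04]
```

View pics/d.png

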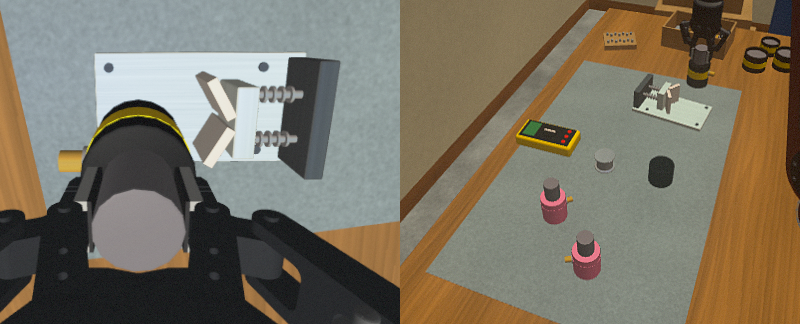

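View pics/e.png

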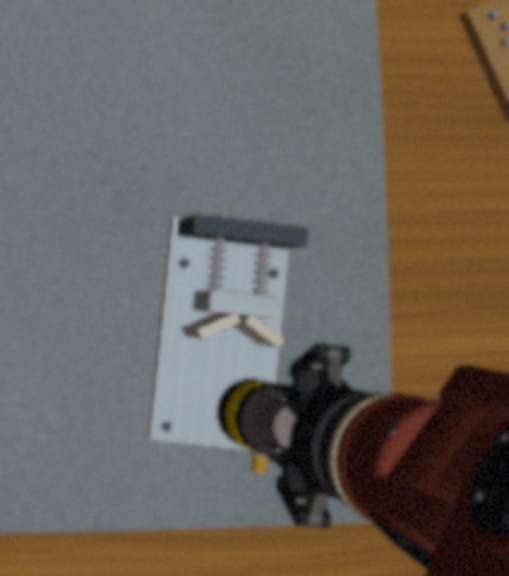

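The wrist picture shows the can held upright by its neck, which is at (138,230). Its socket is at (70,161) and points away from the V at (215,130). In the top view the can hangs over the near end of the bed with the socket at (260,462). I'll measure the yaw error and the tilt.

```bash
python3 - <<'E'
from h import *
import pickle
from scipy.optimize import least_squares
S=pickle.load(open('s2.pkl','rb'))
for s in (S[1],S[0]):
    C=cloud(s); h=cv2.cvtColor(s['img'],cv2.COLOR_RGB2HSV).astype(int)
    near=np.hypot(C[...,0]-447.7,C[...,1]+270.8)<70
    Z=C[...,2]
    N=near&(Z>232)&(Z<250)&(h[...,1]<60)&(s['img'].mean(2)>110)
    B=big(N); v,u=np.nonzero(B); zt=np.median(Z[B]); nk=ray(s,[[u.mean(),v.mean()]],zt)[0]; print('neck top',zt,nk.round(1),B.sum())
    br=near&(h[...,0]>10)&(h[...,0]<30)&(h[...,1]>90)&(s['img'].max(2)>100)&(Z>150)&(Z<190)
    r=np.hypot(C[...,0]-447.7,C[...,1]+270.8); k=br&(r>31.5); 
    K=big(k); v,u=np.nonzero(K); w=ray(s,np.c_[u,v],np.median(Z[K]))
    # body circle (known r=30)
    b=near&(Z>130)&(Z<194)&(r<35)&~K; q=C[b]
    f=least_squares(lambda t:np.hypot(q[:,0]-t[0],q[:,1]-t[1])-30,[447.7,-270.8],loss='soft_l1').x
    for nm,c in(('neck',nk[:2]),('body',f),('tcp',np.array([447.7,-270.8]))):
        for W in(w[:,:2],C[K][:,:2]):
            d=np.median(W,0)-c; print(nm,c.round(1),'sock',np.median(W,0).round(1),np.degrees(np.arctan2(d[1],d[0])).round(1),K.sum(),np.hypot(*(W-c).T).max().round(1), np.median(Z[K]).round(1))
C=cloud(S[1]); s=S[1]
m=(np.abs(C[...,2]-12)<6)&(np.hypot(C[...,0]-510,C[...,1]+281)<145)&(s['img'].min(2)>130)
M=big(m); v,u=np.nonzero(M)
# long far edge: first bed row per column
cols=[c for c in np.unique(u) ]; e=np.array([[c,v[u==c].min()] for c in cols]); w=ray(s,e,12)[:,:2]
med=np.median(e[:,1]); w=w[np.abs(e[:,1]-med)<6]; print('edge ang',np.degrees(np.arctan(np.polyfit(w[:,0],w[:,1],1))[0]),len(w))
E
```

```text
neck top 240.11053742307394 [ 447.7 -269.6  240.1] 5916
neck [ 447.7 -269.6] sock [ 409.  -263.4] 170.9 482 46.2 172.7
neck [ 447.7 -269.6] sock [ 408.9 -263.2] 170.7 482 46.2 172.7
body [ 447.4 -270.7] sock [ 409.  -263.4] 169.2 482 46.0 172.7
body [ 447.4 -270.7] sock [ 408.9 -263.2] 169.0 482 46.1 172.7
tcp [ 447.7 -270.8] sock [ 409.  -263.4] 169.2 482 46.3 172.7
tcp [ 447.7 -270.8] sock [ 408.9 -263.2] 168.9 482 46.4 172.7
neck top 240.40052908351615 [ 448.7 -261.2  240.4] 43
neck [ 448.7 -261.2] sock [ 409.6 -264.8] -174.7 41 45.9 173.1
neck [ 448.7 -261.2] sock [ 409.7 -263.3] -177.0 41 45.9 173.1
body [ 448.3 -271.4] sock [ 409.6 -264.8] 170.4 41 45.9 173.1
body [ 448.3 -271.4] sock [ 409.7 -263.3] 168.2 41 46.0 173.1
tcp [ 447.7 -270.8] sock [ 409.6 -264.8] 171.1 41 45.1 173.1
tcp [ 447.7 -270.8] sock [ 409.7 -263.3] 168.8 41 45.3 173.1
edge ang -7.361619184750073 212
```

```bash
python3 - <<'E'
from h import *
import pickle
def run(s,tc,zb,name,zlo):
    C=cloud(s); h=cv2.cvtColor(s['img'],cv2.COLOR_RGB2HSV).astype(int)
    r=np.hypot(C[...,0]-tc[0],C[...,1]-tc[1]); Z=C[...,2]
    o=-cv2.Rodrigues(np.array(s['rvec'],float))[0].T@np.array(s['tvec'],float).ravel()
    K=big((r<55)&(r>31)&(h[...,0]>8)&(h[...,0]<32)&(h[...,1]>80)&(Z>zb+25)&(Z<zb+60)); v,u=np.nonzero(K)
    w=ray(s,np.c_[u,v],zb+42)[:,:2]-tc
    a0=w.mean(0); e=a0/np.hypot(*a0); n=np.array([-e[1],e[0]])
    t=w@e; l=w@n
    mids=[];T=np.arange(33,44,2)
    for x in T:
        k=np.abs(t-x)<1.2; mids.append((l[k].max()+l[k].min())/2)
    wid=[np.ptp(l[np.abs(t-x)<1.2]) for x in T]
    base=np.degrees(np.arctan2(e[1],e[0])); A=np.polyfit(T,mids,1)
    print(name,'cam',o.round(0),'radial ang',(base+np.degrees(np.mean(np.array(mids)/T))).round(2),'line ang',(base+np.degrees(np.arctan(A[0]))).round(2),'wid',np.round(wid,1))
S=pickle.load(open('s2.pkl','rb'))
for tc in([447.7,-270.8],[447.6,-270.2]): run(S[1],np.array(tc),125.5,'wrist2',0)
a,b=pickle.load(open('s1.pkl','rb'))
for tc in([543.5,203.7],[544.2,203.2]): run(b,np.array(tc),0,'wrist1',0)
E
```

```text
wrist2 cam [ 457. -203.  342.] radial ang 172.07 line ang 175.08 wid [11.4 12.7 12.7 12.7 12.7 12.7]
wrist2 cam [ 457. -203.  342.] radial ang 172.95 line ang 175.14 wid [11.4 12.7 12.7 12.7 12.7 12.7]
wrist1 cam [473. 222. 472.] radial ang -129.92 line ang -130.74 wid [11.3 11.1 11.2 11.1 12.6 12.5]
wrist1 cam [473. 222. 472.] radial ang -131.22 line ang -130.7 wid [11.2 11.1 11.2 11.1 12.6 12.5]
```

```bash
cat >> h.py <<'E'
ANG=-7.6; ex=np.array([np.cos(np.radians(ANG)),np.sin(np.radians(ANG))]); ey=np.array([-ex[1],ex[0]]); O=np.array([491.8,-277.5])
def F(n=5):
    f=[]
    for _ in range(n): f.append(bot.state()['contact_force']); bot.dwell(0.03)
    f=np.mean(f,0); return np.array([-f[:2]@ex,f[:2]@ey,f[2]])
def X():
    p=bot.state()['eef_pos']; return np.r_[(p[:2]-O)@ex,(p[:2]-O)@ey,p[2]].round(2)
E
python3 - <<'E'
from h import *
p=O-45*ex; q=down(ANG)
bot.movel([*p,92],q,rate=80); bot.dwell(0.3)
f0=F(10); print('free',f0.round(2),X(),bot.state()['clock'])
z=92
while z>82:
    z-=0.7; bot.movel([*p,z],rate=15); f=F(3); print(round(z,1),X()[2],f.round(2))
    if f[2]-f0[2]>3: break
print(bot.state()['clock'],bot.state()['ft_torque'].round(2))
import json; json.dump([z,*f0],open('z.json','w'))
E
```

```text
free [-0.26 -0.01 -4.  ] [-4.498e+01  1.000e-02  9.201e+01] 10.875
91.3 91.26 [ 0.16 -0.04 -4.17]
90.6 90.58 [-0.01 -0.16 -3.86]
89.9 89.89 [-0.01  0.27 -4.3 ]
89.2 89.18 [ 0.24  0.95 -4.07]
88.5 88.49 [ 0.15  0.09 -3.76]
87.8 87.79 [ 0.05 -0.12 -4.15]
87.1 87.08 [-0.5   0.34 -4.36]
86.4 86.46 [ 0.2   0.04 -2.65]
85.7 86.4 [2.44 1.17 6.  ]
14.025 [ 0.27  0.51 -0.01]
```

```bash
cat > push.py <<'E'
from h import *
z=86.15; bot.movel([*(O-45*ex),z],rate=15); print(F().round(2),X())
x=-45; off=np.array([-0.1,0,-4.05])
bot.movel([*(O-8*ex),z],rate=40); x=-8
while x<22:
    f=F(4)-off; print(x,X(),f.round(1))
    if f[0]>16 or f[0]>12.3: break
    x+=2 if f[0]<9 else 1 if f[0]<11.5 else .5
    bot.movel([*(O+x*ex),z],rate=20)
bot.dwell(.3); print(x,X(),(F(10)-off).round(2),bot.state()['clock'],bot.state()['ft_torque'].round(2))
import json,pickle; json.dump([x,z],open('x.json','w'))
S=[snap('wrist'),snap('side'),snap('top')]; pickle.dump(S,open('s3.pkl','wb'))
cv2.imwrite('pics/f.png',np.hstack([S[0]['img'][60:384,30:430,::-1],cv2.resize(S[1]['img'][30:192,300:500,::-1],(400,324))]))
E
python3 push.py
```

```text
[1.64 0.89 4.63] [-44.9   -0.09  86.41]
-8 [-7.97 -0.25 86.43] [ 2.8 -0.7  9.6]
-6 [-6.01 -0.26 86.42] [3.3 0.6 9.5]
-4 [-4.01 -0.24 86.43] [ 2.6 -0.1  9.8]
-2 [-2.02 -0.24 86.43] [ 2.9 -0.   9.9]
0 [-3.000e-02 -2.500e-01  8.644e+01] [3.1 0.  9.8]
2 [ 1.62 -0.25 86.46] [ 4.8 -0.2 11.8]
4 [ 3.16 -0.28 86.46] [ 6.9 -0.  13.4]
6 [ 4.68 -0.32 86.48] [ 9.  -0.6 15.1]
7 [ 5.23 -0.36 86.5 ] [10.3 -0.8 16.8]
8 [ 5.94 -0.34 86.5 ] [11.9 -1.1 18.2]
8.5 [ 6.24 -0.35 86.52] [12.5 -0.9 18.3]
8.5 [ 6.22 -0.33 86.51] [12.39 -1.12 18.82] 20.1167 [0.14 2.85 0.07]
```

View pics/f.png

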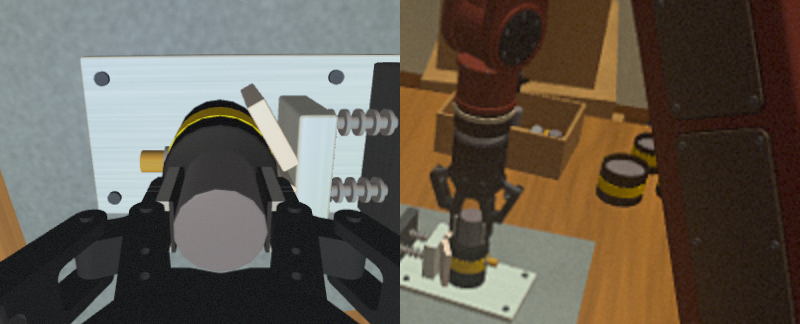

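The can sits in the V with the socket at (152,161) pointing away from it, and the side view shows it standing upright on the bed. The downward force has grown to 19 N, which adds drag, so I'll ease it before pushing on to 12 N at the spring.

```bash
cat > reg.py <<'E'
from h import *
import json,pickle
x,z=json.load(open('x.json')); off=np.array([-0.1,0,-4.05])
for i in range(22):
    f=F(4)-off; print(round(x,2),round(z,2),X(),f.round(1))
    ez=f[2]-5; e=13-f[0]
    if abs(ez)<1.5 and abs(e)<.5: break
    z+=np.clip(ez*0.04,-.15,.25)
    if abs(ez)<5: x+=np.clip(e*0.6,-1,1)
    bot.movel([*(O+x*ex),z],rate=20)
bot.dwell(.3); print(round(x,2),round(z,2),X(),(F(10)-off).round(2),bot.state()['clock'],bot.state()['ft_torque'].round(2))
json.dump([x,z],open('x.json','w'))
S=[snap('wrist'),snap('side'),snap('top')]; pickle.dump(S,open('s4.pkl','wb'))
cv2.imwrite('pics/g.png',np.hstack([S[0]['img'][60:384,30:430,::-1],cv2.resize(S[1]['img'][90:190,290:413,::-1],(400,324),interpolation=cv2.INTER_CUBIC)]))
E
python3 reg.py
```

```text
8.5 86.15 [ 6.23 -0.36 86.53] [12.4 -0.9 18.5]
8.5 86.4 [ 6.22 -0.32 86.53] [11.8 -1.3 15.6]
8.5 86.65 [ 6.24 -0.32 86.55] [10.7 -1.6 13.3]
8.5 86.9 [ 6.19 -0.28 86.57] [10.1 -2.3 11. ]
8.5 87.14 [ 6.2  -0.27 86.57] [ 9.1 -2.4  8.3]
9.5 87.27 [ 7.14 -0.29 86.64] [ 9.2 -2.4  7.3]
10.5 87.36 [ 7.92 -0.28 86.62] [ 9.7 -2.2  7.3]
11.5 87.46 [ 8.67 -0.23 86.64] [10.4 -2.9  7.9]
12.5 87.57 [ 9.42 -0.21 86.67] [11.6 -3.   6.9]
13.33 87.65 [10.01 -0.19 86.66] [11.3 -3.2  7.2]
14.33 87.74 [10.8  -0.22 86.68] [12.7 -3.1  7.3]
14.52 87.83 [10.82 -0.17 86.68] [12.9 -3.6  6.9]
14.57 87.91 [10.84 -0.16 86.7 ] [13.3 -3.5  6.5]
14.57 87.91 [10.83 -0.16 86.71] [12.99 -3.53  6.51] 25.6333 [-0.44  3.    0.09]
```

View pics/g.png

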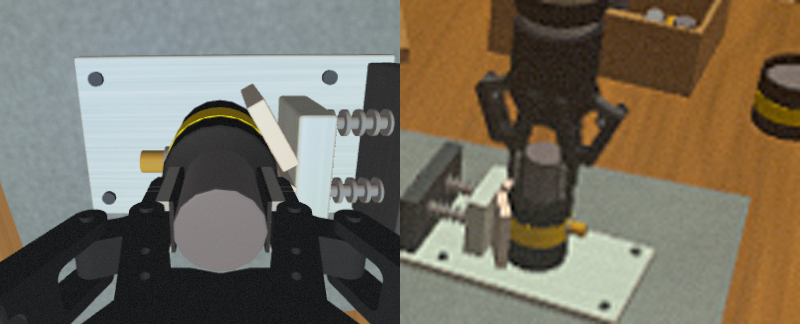

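Fx is now about 13 N, of which about 1 N is drag. There is a 3.5 N side load, so the can leans on one V face. I'll centre it sideways.

```bash
cat > lat.py <<'E'
from h import *
import json,pickle
x,z=json.load(open('x.json')); y=0.; off=np.array([-0.1,0,-4.05])
for i in range(20):
    f=F(4)-off; print(round(x,2),round(y,2),round(z,2),X(),f.round(1))
    if abs(f[1])<.5 and abs(13-f[0])<.6: break
    y+=np.clip(f[1]*0.08,-.25,.25); x+=np.clip((13-f[0])*0.5,-.5,.5); z+=np.clip((f[2]-5.5)*.03,-.1,.1)
    bot.movel([*(O+x*ex+y*ey),z],rate=20)
bot.dwell(.3); print(round(x,2),round(y,2),round(z,2),X(),(F(10)-off).round(2),bot.state()['clock'],bot.state()['ft_torque'].round(2))
json.dump([x,z,y],open('x.json','w'))
S=[snap('wrist'),snap('side'),snap('top')]; pickle.dump(S,open('s5.pkl','wb'))
# geometry: V-stop block / faces in jig coords, tilt and socket
s=S[0]; C=cloud(s); L=np.dstack([(C[...,:2]-O)@ex,(C[...,:2]-O)@ey,C[...,2]])
bright=s['img'].min(2)>120
for s0,nm in((pickle.load(open('s1.pkl','rb'))[0],'before'),(s,'now'),(S[2],'topnow'),(pickle.load(open('s0.pkl','rb'))[0],'topbefore')):
    C=cloud(s0); a=(C[...,:2]-O)@ex; b=(C[...,:2]-O)@ey
    m=(np.abs(C[...,2]-75)<5)&(a>30)&(a<85)&(b>2)&(b<18); 
    print(nm,m.sum(),'block back edge',np.percentile(a[m],[90,95,98]).round(1) if m.any() else '')
C=cloud(s); h=cv2.cvtColor(s['img'],cv2.COLOR_RGB2HSV).astype(int); p=bot.state()['eef_pos'][:2]
r=np.hypot(C[...,0]-p[0],C[...,1]-p[1]); Z=C[...,2]
K=big((r<55)&(r>31)&(h[...,0]>8)&(h[...,0]<32)&(h[...,1]>80)&(Z>37)&(Z<75)); v,u=np.nonzero(K)
w=ray(s,np.c_[u,v],54)[:,:2]-p; w=w[np.hypot(*w.T)>36]; d=w.mean(0); print('sock ang',np.degrees(np.arctan2(d[1],d[0])),K.sum())
N=big((r<25)&(Z>118)&(Z<140)&(s['img'].mean(2)>105)); v,u=np.nonzero(N); q=C[N]
A=np.linalg.lstsq(np.c_[q[:,:2]-p,np.ones(len(q))],q[:,2],rcond=None)[0]; print('neck top z',np.median(q[:,2]),'tilt deg',np.degrees(A[:2]).round(2))
E
python3 lat.py
```

```text
14.57 0.0 87.91 [10.86 -0.17 86.72] [12.6 -3.2  6.7]
14.77 -0.25 87.94 [10.9  -0.22 86.69] [13.  -3.1  7. ]
14.79 -0.5 87.99 [10.9  -0.34 86.71] [12.6 -2.1  6.5]
14.97 -0.67 88.02 [11.04 -0.4  86.69] [13.2 -2.2  6.9]
14.87 -0.84 88.06 [11.03 -0.44 86.7 ] [12.9 -1.4  6.7]
14.93 -0.95 88.09 [11.02 -0.49 86.71] [12.9 -1.   6.2]
14.97 -1.03 88.12 [11.05 -0.5  86.71] [12.9 -1.   5.8]
15.03 -1.11 88.12 [11.08 -0.49 86.71] [13.2 -0.8  6.4]
14.9 -1.17 88.15 [11.04 -0.51 86.72] [12.7 -0.4  5.8]
14.9 -1.17 88.15 [11.02 -0.5  86.71] [12.27 -0.73  5.78] 29.6167 [0.26 2.86 0.08]
before 283 block back edge [56.1 57.7 58.3]
now 1665 block back edge [66.5 68.  69.1]
topnow 102 block back edge [67.9 69.5 70.4]
topbefore 92 block back edge [57.7 59.  59.7]
sock ang 172.77501733354896 483
neck top z 126.81217994758124 tilt deg [-0.66  0.23]
```

```bash
cat > tilt.py <<'E'
from h import *
import json,pickle
from scipy.spatial.transform import Rotation as R
x,z,y=json.load(open('x.json')); off=np.array([-0.1,0,-4.05])
def tl():
    q=bot.state()['ee_rot']; t=-R.from_quat(np.r_[q[1:],q[0]]).as_matrix()[:,2]; return np.degrees([t[:2]@ex,t[:2]@ey]).round(2)
print('tool lean before',tl())
a=0.
q0=down(ANG); R0=R.from_quat(np.r_[q0[1:],q0[0]])
for i in range(16):
    f=F(4)-off; print(round(a,2),round(x,2),round(y,2),round(z,2),X(),f.round(1),tl())
    if f[0]>16: x-=1
    elif i>4 and abs(f[1])<.6 and abs(13.4-f[0])<.5 and abs(f[2]-5.5)<1.2: break
    elif i>=3: x+=np.clip((13.4-f[0])*0.4,-.6,.6)
    if i<3: a-=.2
    y+=np.clip(f[1]*0.06,-.2,.2); z+=np.clip((f[2]-5.5)*.03,-.1,.1)
    k=(R.from_rotvec(np.radians(a)*np.r_[ey,0])*R0).as_quat()
    bot.movel([*(O+x*ex+y*ey),z],np.r_[k[3],k[:3]],rate=20)
json.dump([x,z,y,a],open('x.json','w'))
s=snap('wrist'); t=snap('top'); C=cloud(s); p=bot.state()['eef_pos'][:2]
r=np.hypot(C[...,0]-p[0],C[...,1]-p[1]); Z=C[...,2]
N=big((r<25)&(Z>118)&(Z<140)&(s['img'].mean(2)>105)); q=C[N]
A=np.linalg.lstsq(np.c_[(q[:,:2]-p)@ex,(q[:,:2]-p)@ey,np.ones(len(q))],q[:,2],rcond=None)[0]; print('neck top z',np.median(q[:,2]),'lean deg',-np.degrees(A[:2]).round(2))
for s0 in(s,t):
    C=cloud(s0); u=(C[...,:2]-O)@ex; b=(C[...,:2]-O)@ey
    m=(np.abs(C[...,2]-75)<5)&(u>30)&(u<85)&(b>2)&(b<18); print('back edge',np.percentile(u[m],[90,95,98]).round(1))
print(bot.state()['clock'])
E
python3 tilt.py
```

```text
tool lean before [ 0.44 -0.07]
0.0 14.9 -1.17 88.15 [11.05 -0.5  86.72] [12.6 -0.5  6.5] [ 0.44 -0.06]
-0.2 14.9 -1.21 88.18 [10.98 -0.52 86.64] [12.1 -1.   4.6] [ 0.25 -0.07]
-0.4 14.9 -1.26 88.16 [10.98 -0.56 86.56] [12.  -0.   4.4] [ 0.05 -0.07]
-0.6 14.9 -1.27 88.12 [10.91 -0.53 86.48] [11.8 -0.7  4.4] [-0.14 -0.07]
-0.6 15.5 -1.31 88.09 [11.33 -0.59 86.48] [12.7 -0.3  5.6] [-0.12 -0.07]
-0.6 15.79 -1.32 88.09 [11.53 -0.58 86.51] [12.9 -0.7  5.3] [-0.12 -0.07]
-0.6 15.99 -1.37 88.09 [11.62 -0.54 86.48] [13.3  0.1  6.6] [-0.1  -0.08]
neck top z 126.59636914463957 lean deg [ 0.08 -0.19]
back edge [67.3 68.8 69.8]
back edge [68.8 70.3 71.6]
32.3
```

```bash
python3 - <<'E'
from h import *
off=np.array([-0.1,0,-4.05])
for _ in range(3): bot.dwell(.9); print(X(),(F(5)-off).round(1))
s=bot.state(); print(s['clock'],s['opening'],s['finger_force'])
print(bot.hand_in())
E
```

```text
[11.64 -0.55 86.5 ] [13.5 -0.3  6.4]
[11.64 -0.56 86.49] [13.4 -0.4  6.2]
[11.63 -0.54 86.47] [13.4 -0.4  6.2]
35.5 34.41788896994725 60.91224431991577
the job is handed in; nothing more can be done
None
```

The job is handed in at 35.5 s: the can stands upright on the bed, socket within about half a degree of straight away from the V. It is pushed squarely in at about 12 N (13.4 N felt at the wrist, including drag), was held steady for about 3 s, and is still gripped and pressed.

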